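Light soak in a dark test box

TASK

Give the chip in the dark test box its light soak: press the paddle of the box's side lever right down so that the linked lid swings fully open, keep it fully open for at least three seconds, then ease the paddle back up so that the lid comes down slowly until it is fully shut, because a slam would shake the probe needles off the chip. With the lid shut, start the dark reading by pressing the round push button on the small start box right in and letting it spring back. Use fingertip pressure only: do not grip or force the lever, do not touch the lid itself, never press the button while the lid is open, and leave all the loose things where they stand.

Things in the scene. Friction and masses are not known exactly. Their poses are not given: they have to be found in the camera images.
- test_box: Dark metal box 200 deep (x) x 170 wide (y) x 115 high, fixed, with a plain aluminium lid (shut: top 122 above the table). Origin on the table under the middle of its front face; x to its back, y to its left. A flat lever runs along its right side (y -110), pivot at x 100, z 55; its front end sticks out past the box and carries the paddle. Sockets stick out 14 from the front, z 45.
- paddle_top (a point): Centre of the paddle's top, a rubber-topped plate 46 along the lever x 42 wide at its front end. Lid shut: at x -84, y -114, z 104 in the test box's frame, sloping 0.19 rad, front edge higher, axes as the test box. Pressed right down: 69 lower (35 above the table), 5 farther forward, sloping 0.18 the other way. Moves with the paddle.
- lever (a joint): Lever angle, rad: 0 lid shut, paddle up; 0.36 paddle right down on its stop. Paddle 190 from the pivot. No latch, no spring: the lid's weight alone brings the paddle back up. Pressing takes about 6 to 10 N at first, about half when fully open; let go, the lid slams.
- lid (a joint): Lid angle, rad: 0 shut, 1.10 fully open (paddle on its stop). It turns about 3 rad for each rad of the lever. Hinge along the back edge of the box.
- cover: The lid: aluminium plate with a 22 skirt, 215 long x 182 wide, about 0.4 kg. Origin in the middle of its top; shut, that is x 100, y 0, z 122 in the test box's frame, axes the same. The hinge line is 109 behind and 17 below it. Its front edge rises to about 300 above the table. Not to be touched.
- paddle: The whole lever with its paddle (see paddle_top). Its origin is the same point.
- start_button_top (a point): Centre of the top of the round black push button, 32 in diameter, its top 68 above the table, standing up 6 out of a round steel collar 48 across. It is in the middle of the top of the start box, a dark square case 86 x 86 x 50 high fixed to the table.
- start_button (a joint): Travel of the push button, m: 0 out, 0.006 right in. Spring return; about 1.2 N to start and 4 N right in.
- start_box: Start box with the push button, origin under its middle on the table. It stands in front of the test box to the robot's left or right; the dimmer box stands on the other side.
- dimmer_box: Lamp dimmer: the same case, 86 x 86 x 50 high, but with a round stepped knob 42 across on top (top 74 above the table) instead of the push button. Fixed; not needed.
- vial: Loose capped glass vial, 28 dia x 58 high, upright in front of the test box. Origin under its middle.
- reagent_bottle: Loose capped bottle, 40 dia x 90 high, upright beside the lever. Origin under its middle.
- stock_bottle: Loose capped bottle, 52 dia x 115 high, upright, far right. Origin under its middle.
- tweezers: Loose steel tweezers, 120 long, 8 high, lying left of the test box. Origin near the middle, on the table.
- chip_box: Loose flat chip carrier box with a clear lid, 70 x 70 x 22 high, left of the test box. Origin under its middle.
- screwdriver: Loose screwdriver, 150 long, lying in front. Origin on the table.
- beaker: Loose glass beaker, 68 dia x 90 high, upright, far left. Origin under its middle.

How it is judged:
By the outcome, as a careful person would: the job done as asked, in the order asked, and still so for the second after the job is handed in, with the robot touching nothing.
It also fails if it takes over 54 s, if anything falls off the work surface, if the arm or the gripper's body presses on something with over 40 N, if the wrist force passes 120 N, or if a joint passes its speed limit or range.

ROBOT

A 6-joint arm with a two-finger parallel gripper is mounted at the origin on the work surface. World frame = base frame: x ahead of the robot, y to its left, z up, the work surface at z = 0. Lengths are in m, angles in rad, forces in N, time in s.
With the tool pointing down it reaches from about 0.35 to 0.975 m from the base axis. Payload 4.9 kg.
Tool frame: the origin (TCP) lies at the very end of the fingers, on their centre line; the grasp point (between the pads) lies 19 mm behind it; x points along the fingers, y is the direction in which the jaws open and shut, and the axes are right-handed (so a half turn about x gives the same grasp; the last joint's range is limited). The gripper opens to 85 mm and grips with 20 to 120 N. Pads are 22 mm wide; open, the fingers measure 114 mm over their backs; the gripper's body (76 mm by 85 mm) begins 54 mm behind the grasp point. The pads swing forward as they close: fully open they stand 13 mm farther back than shut.
Start: joints at [1.099, 0.053, 1.613, -0, 1.476, -0.119], TCP at [0.216, 0.586, 0.231] pointing down, gripper open.
Joint ranges: [-3.01, 3.01], [-1.01, 2.22], [0.06, 2.58], [-1.02, 4.17], [0.09, 2.62], [-3.14, 3.14]. Speed limits (rad/s): [2.57, 2.57, 3.14, 3.14, 3.14, 3.14].

INTERFACE

Orientations are given as a rotation vector (axis times angle).
In Python, from station import ctrl gives the robot as it stands. The module is installed in compiled form; this text tells all that it offers.
- The arm moves only by the shell command python3 -m handwheel 'ROWS' [FORCE]. ROWS is JSON, one flat list of numbers, 7 for each row, row after row: the opening, from 0 (shut) to 1 (fully open), then the shift along the tool's x, y, z in m, then the turn, a rotation vector about the tool's x, y, z in degrees. A call has 1 to 12 rows; each row is the pose to reach, as a shift and turn from the pose commanded when the call began, along the tool's axes at that moment; what a row does not reach only later rows make up. A row lasts 1/12 s, in which the tool goes at most 41.7 mm and 7.16 degrees, less where a joint would pass 70% of its speed; a pose out of reach is approached as far as the arm can. A call with a gripper value outside its range is refused whole. The fingers move at their own pace and stop on an object; FORCE is the grip in N (left out, the last holds). Time passes only in rows, so rows that repeat a pose let the fingers close. It gives the time, the measured TCP pose, the force and the opening at its end, in the units of the state.
- ctrl.get_obs(): the state, without advancing time (a new reading comes with each control period).
- ctrl.get_image(name): name is "scene" or "side" or "wrist"; returns (picture, depth): 420x560x3 uint8, blue, green, red; 420x560 float32, m along the optical axis (not along the pixel's ray), 0 where there is no reading.
- ctrl.camera_params(name): a dict with "fov_y" (degrees; the focal length in pixels is half the picture's height over the tangent of half this angle, whatever the lens; pixels are square), "cx", "cy" (the principal point, pixels), "dist_coeffs" ([k1, k2, p1, p2, k3] as OpenCV has them; the pictures are not rectified), "R" (3x3) and "t" (3): a world point X has camera coordinates R X + t; the wrist camera has in their place "hand_eye" (4x4, takes a point from camera to tool coordinates, whose origin is the TCP and whose axes are the tool frame's). Camera axes: x right, y down, z forward; pixel columns grow to the right and rows downward; lengths in m; the calibration is good to about 2 mm. A picture is of the moment at which its call begins: read the wrist's pose just before it. camera_params takes no time and is no camera call.
- ctrl.finish_job(): hands the job in, once; it reports no verdict.
The state is a dict: "t": time; "q": joint angles; "dq": joint speeds; "effort": joint torques, N m; "tool_pos": TCP position; "tool_rot": TCP orientation; "contact_force": force on the tool from outside, world axes, zero at the start; "wrist_torque": the same for the moment, N m; "opening": finger opening in m.
Only numpy, scipy, OpenCV 4.12 (cv2) and the standard library are available. Lean on these libraries where they do the work, as an engineer would, in place of code of your own. Each camera call takes 0.05 s, during which the arm holds its last target.

## Working session

There is one attempt and no reset: what is moved stays moved. The work goes in short steps, Python scripts to look and compute and a shell command to move; the robot and the scene stay as the last step left them, time stands still between calls to the robot, and variables do not carry over. Pictures are saved under pics/ and viewed, and the job is handed in when it is done.

```bash
mkdir -p pics; python3 - <<'E'
from station import ctrl
import cv2,numpy as np
o=ctrl.get_obs()
print({k:np.round(v,3) for k,v in o.items()})
for n in ["scene","side"]:
    p,d=ctrl.get_image(n); cv2.imwrite(f"pics/{n}0.png",p); np.save(f"pics/{n}0.npy",d); cv2.imwrite
    print(n,ctrl.camera_params(n))
print(ctrl.camera_params("wrist"))
E
```

```text
{'t': np.float64(0.0), 'q': array([ 1.099,  0.053,  1.614, -0.   ,  1.476, -0.119]), 'dq': array([-0.001,  0.001,  0.001, -0.001,  0.   , -0.001]), 'effort': array([ 1.0000e-03, -3.9367e+01, -3.7018e+01, -0.0000e+00,  7.0000e-03,
       -0.0000e+00]), 'tool_pos': array([0.216, 0.586, 0.23 ]), 'tool_rot': array([ 0.275,  1.554, -0.278]), 'contact_force': array([-0.452,  0.663, -0.995]), 'wrist_torque': array([ 0.001, -0.007,  0.042]), 'opening': np.float64(0.085)}
scene {'fov_y': 47.394519277342766, 'cx': 276.7903073350623, 'cy': 209.75964199525734, 'dist_coeffs': array([0.00607297, 0.        , 0.        , 0.        , 0.        ]), 'R': array([[-0.69339205,  0.72055961, -0.0011424 ],
       [ 0.57347717,  0.55089382, -0.60633318],
       [-0.43626987, -0.42108175, -0.79520989]]), 't': array([ 0.42080086, -0.28201645,  1.56501558])}
side {'fov_y': 55.942044964530716, 'cx': 285.35196375548634, 'cy': 210.6170860914378, 'dist_coeffs': array([-0.0388748,  0.       ,  0.       ,  0.       ,  0.       ]), 'R': array([[ 0.90239947, -0.43089645, -0.00185451],
       [-0.2129062 , -0.44212612, -0.87131822],
       [ 0.374628  ,  0.78667194, -0.49071491]]), 't': array([-0.53954061,  0.22788558,  0.83512463])}
{'fov_y': 69.63281470545138, 'cx': 284.3685544904886, 'cy': 211.6095391348853, 'dist_coeffs': array([-0.01708289,  0.        ,  0.        ,  0.        ,  0.        ]), 'hand_eye': array([[ 5.53546934e-04, -3.14297941e-01,  9.49324232e-01,
        -1.42378781e-01],
       [ 9.99999736e-01,  6.20821767e-04, -3.77556763e-04,
        -2.16742255e-04],
       [-4.70695834e-04,  9.49324191e-01,  3.14298202e-01,
        -8.05746788e-02],
       [ 0.00000000e+00,  0.00000000e+00,  0.00000000e+00,
         1.00000000e+00]])}
```

View pics/scene0.png

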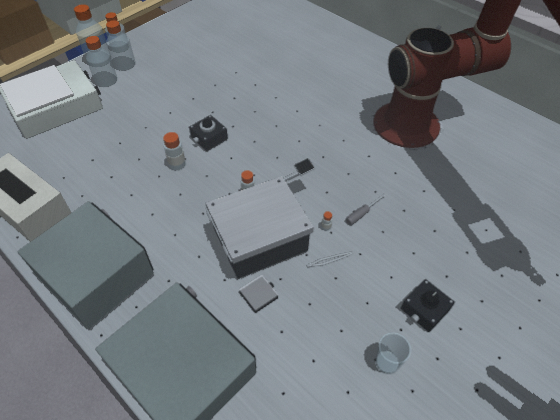

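View pics/side0.png

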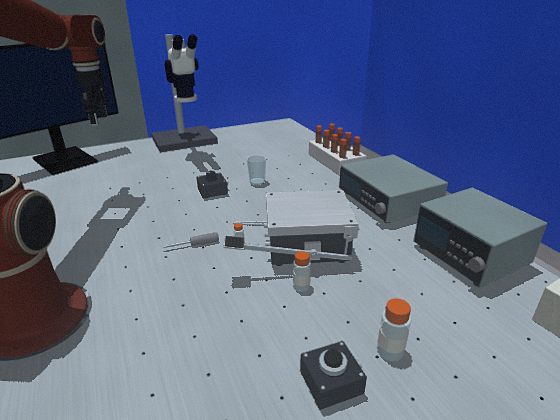

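```bash
cat > h.py <<'E'
import cv2,numpy as np
from station import ctrl
def K(c,H=420):
    f=H/2/np.tan(np.radians(c['fov_y'])/2); return np.array([[f,0,c['cx']],[0,f,c['cy']],[0,0,1]])
def ray(n,uv,c=None):
    c=c or ctrl.camera_params(n)
    p=cv2.undistortPoints(np.array(uv,float).reshape(-1,1,2),K(c),c['dist_coeffs']).reshape(-1,2)
    d=np.c_[p,np.ones(len(p))]@c['R']; o=-c['R'].T@c['t']; return o,d
def onz(n,uv,z):
    o,d=ray(n,uv); s=(z-o[2])/d[:,2]; return o+s[:,None]*d
def proj(n,X):
    c=ctrl.camera_params(n); return cv2.projectPoints(np.array(X,float).reshape(-1,1,3),cv2.Rodrigues(c['R'])[0],c['t'],K(c),c['dist_coeffs'])[0].reshape(-1,2)
def cloud(n,d):
    h,w=d.shape; u,v=np.meshgrid(np.arange(w),np.arange(h)); o,r=ray(n,np.c_[u.ravel(),v.ravel()]); return (o+r*d.reshape(-1,1)).reshape(h,w,3)
E
python3 - <<'E'
from h import *
s=cv2.imread('pics/scene0.png'); e=cv2.imread('pics/side0.png')
def crop(im,x,y,w,h,n,k): cv2.imwrite(n,cv2.resize(im[y:y+h,x:x+w],None,fx=k,fy=k,interpolation=cv2.INTER_CUBIC))
crop(s,180,110,160,120,'pics/s_c.png',5)
crop(s,195,160,130,110,'pics/s_b.png',5)
crop(e,220,180,160,120,'pics/e_c.png',5)
crop(e,290,290,140,120,'pics/e_b.png',5)
P=cloud('scene',np.load('pics/scene0.npy'));Q=cloud('side',np.load('pics/side0.npy'))
for uv in [(208,124),(303,166),(260,215),(432,297)]: print(uv,P[uv[1],uv[0]].round(3))
for uv in [(335,356),(235,242),(310,205),(302,260),(396,306)]: print(uv,Q[uv[1],uv[0]].round(3))
E
```

```text
(208, 124) [ 0.494 -0.4    0.071]
(303, 166) [ 0.447 -0.054  0.106]
(260, 215) [ 0.656 -0.011  0.124]
(432, 297) [0.523 0.415 0.076]
(335, 356) [ 0.493 -0.414  0.072]
(235, 242) [ 0.441 -0.062  0.103]
(310, 205) [ 0.662 -0.012  0.122]
(302, 260) [ 0.557 -0.17   0.087]
(396, 306) [ 0.627 -0.397  0.115]
```

View pics/s_c.png

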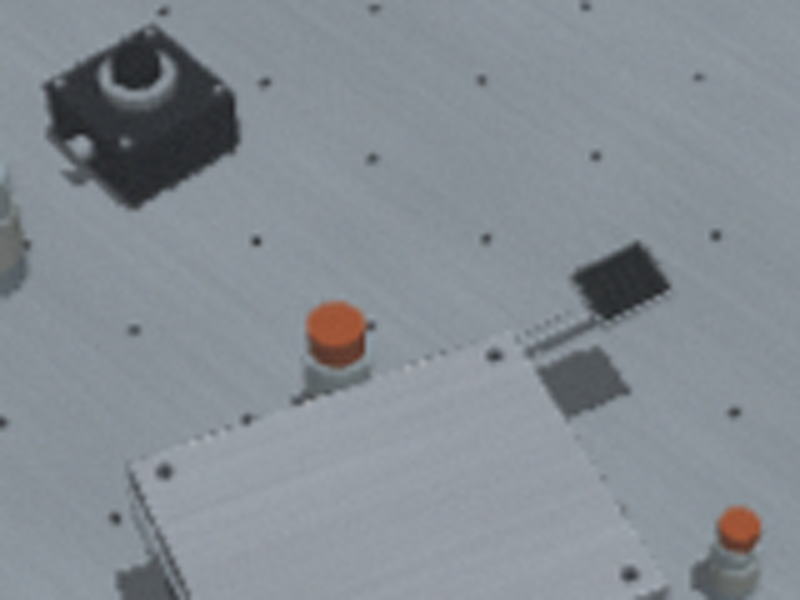

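View pics/e_c.png

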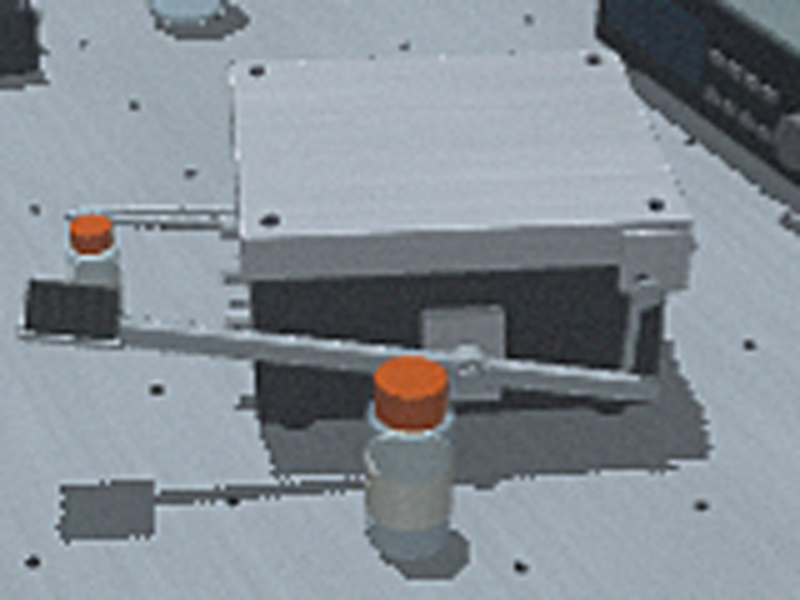

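View pics/s_b.png

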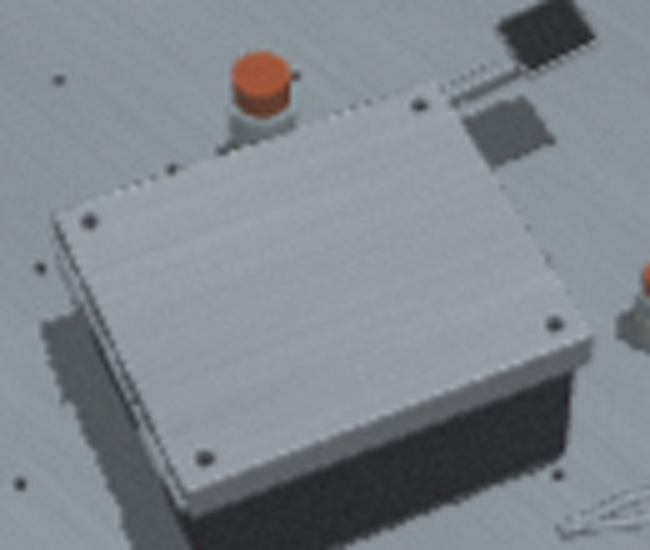

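View pics/e_b.png

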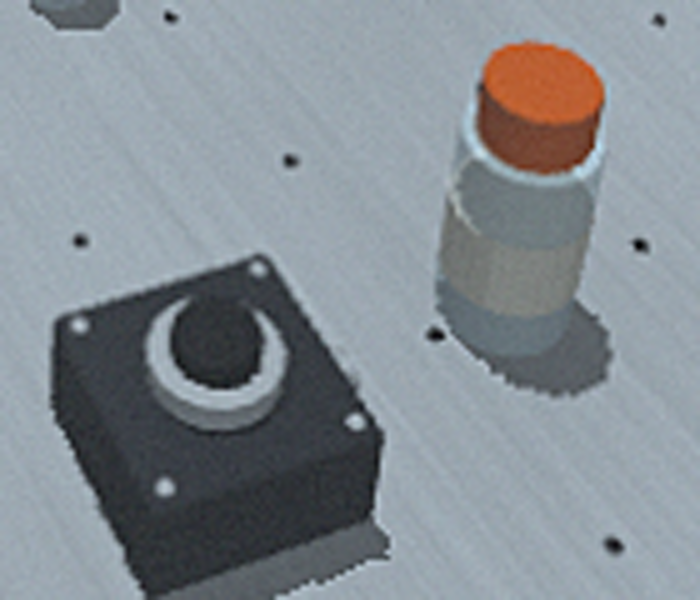

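The scene and side views agree. The start box (black button in a steel collar) is at scene (208,124), on the robot's right, and the dimmer is on the left. The paddle is at scene (304,166), the vial at scene (327,218), and the reagent bottle is beside the lever. Next I'll measure them.

```bash
python3 - <<'E'
from h import *
f=lambda L,ox,oy:np.array(L)/5+np.array([ox,oy])
sc=f([(420,105),(90,221),(205,458),(555,324)],195,160)
A=onz('scene',sc,.122); print('lid screws scene',A.round(4),A.mean(0).round(4))
se=f([(257,71),(594,60),(657,205),(270,220)],220,180)
B=onz('side',se,.122); print('side',B.round(4),B.mean(0).round(4))
for M in (A,B):
    v=[]
    for i in range(4):
        d=(M[(i+1)%4]-M[i])[:2]; v.append((np.linalg.norm(d),np.degrees(np.arctan2(d[1],d[0])))) 
    print(np.round(v,3))
pp=onz('scene',f([(573,275),(638,243),(672,288),(605,320)],180,110),.104); print('paddle sc',pp.round(4),pp.mean(0).round(4))
pp=onz('side',f([(28,281),(118,283),(120,340),(25,333)],220,180),.104); print('paddle si',pp.round(4),pp.mean(0).round(4))
print('btn',onz('scene',f([(137,63)],180,110),.068),onz('side',f([(217,338)],290,290),.068))
# caps
print('vial',onz('scene',f([(741,525)],180,110),.058),'reag',onz('scene',f([(337,322)],180,110),.09),onz('side',f([(411,377)],220,180),.09))
print('stock',onz('side',f([(543,82)],290,290),.115))
print('screwdr',onz('scene',[(358,215),(383,196),(349,219)],.015))
print('tcp',ctrl.get_obs()['tool_pos'])
E
```

```text
lid screws scene [[ 0.5416 -0.0545  0.122 ]
 [ 0.7128 -0.1213  0.122 ]
 [ 0.7692  0.0236  0.122 ]
 [ 0.5978  0.0906  0.122 ]] [ 0.6554 -0.0154  0.122 ]
side [[ 0.5981  0.0873  0.122 ]
 [ 0.7692  0.0196  0.122 ]
 [ 0.7136 -0.1248  0.122 ]
 [ 0.5412 -0.0571  0.122 ]] [ 0.6555 -0.0187  0.122 ]
[[ 1.84000e-01 -2.13160e+01]
 [ 1.56000e-01  6.87510e+01]
 [ 1.84000e-01  1.58665e+02]
 [ 1.56000e-01 -1.11176e+02]]
[[ 1.84000e-01 -2.15950e+01]
 [ 1.55000e-01 -1.11079e+02]
 [ 1.85000e-01  1.58551e+02]
 [ 1.55000e-01  6.85030e+01]]
paddle sc [[ 0.4589 -0.0744  0.104 ]
 [ 0.4162 -0.0646  0.104 ]
 [ 0.4285 -0.0288  0.104 ]
 [ 0.4712 -0.0396  0.104 ]] [ 0.4437 -0.0519  0.104 ]
paddle si [[ 0.429  -0.031   0.104 ]
 [ 0.4663 -0.0507  0.104 ]
 [ 0.451  -0.0947  0.104 ]
 [ 0.4145 -0.0712  0.104 ]] [ 0.4402 -0.0619  0.104 ]
btn [[ 0.4894774  -0.40851943  0.068     ]] [[ 0.49020048 -0.41317327  0.068     ]]
vial [[0.49715476 0.08341271 0.058     ]] reag [[ 0.56442287 -0.15249872  0.09      ]] [[ 0.56390041 -0.15840629  0.09      ]]
stock [[ 0.6303367  -0.40032592  0.115     ]]
screwdr [[0.41315994 0.12458437 0.015     ]
 [0.31057428 0.13409506 0.015     ]
 [0.44107846 0.11526777 0.015     ]]
tcp [0.21568729 0.58600317 0.23017236]
```

```bash
cat >> h.py <<'E'
from scipy.spatial.transform import Rotation as Ro
def delta(target,obs=None):
    o=obs or ctrl.get_obs(); R=Ro.from_rotvec(o['tool_rot']).as_matrix(); return R.T@(np.array(target)-o['tool_pos'])
def st():
    o=ctrl.get_obs(); print('t',o['t'].round(2),'p',o['tool_pos'].round(4),'F',o['contact_force'].round(1),'op',round(float(o['opening']),3),'q',o['q'].round(2)); return o
E
python3 - <<'E'
from h import *
o=st(); print(Ro.from_rotvec(o['tool_rot']).as_matrix().round(3))
print(delta([.4426,-.056,.18]).round(4))
E
```

```text
Traceback (most recent call last):
  File "h.py", line 19, in st
    o=ctrl.get_obs(); print('t',o['t'].round(2),'p',o['tool_pos'].round(4),'F',o['contact_force'].round(1),'op',round(float(o['opening']),3),'q',o['q'].round(2)); return o
                                ^^^^^^^^^^^^
AttributeError: 'float' object has no attribute 'round'
```

```bash
sed -i "s/o\['t'\].round(2)/round(o['t'],2)/" h.py
python3 - <<'E'
from h import *
o=st(); print(Ro.from_rotvec(o['tool_rot']).as_matrix().round(3))
print(delta([.4426,-.056,.18]).round(4))
E
```

```text
t 0.1 p [0.2157 0.586  0.2302] F [-0.7 -0.2  0. ] op 0.085 q [ 1.1   0.05  1.61 -0.    1.48 -0.12]
[[-0.001  0.345  0.938]
 [-0.002  0.938 -0.345]
 [-1.    -0.002 -0.   ]]
[ 0.0511 -0.524   0.4348]
```

```bash
python3 -m handwheel '[0,0,-0.03,0.025,0,0,0, 0,0,-0.06,0.05,0,0,0, 0,0,-0.09,0.075,0,0,0, 0,0,-0.12,0.1,0,0,0, 0,0,-0.15,0.125,0,0,0, 0,0,-0.18,0.15,0,0,0, 0,0,-0.21,0.175,0,0,0, 0,0,-0.24,0.2,0,0,0, 0,0,-0.27,0.225,0,0,0, 0,0,-0.3,0.25,0,0,0, 0,0,-0.33,0.275,0,0,0, 0,0,-0.36,0.3,0,0,0]' 20
python3 - <<'E'
from h import *
st();print(delta([.4426,-.056,.15]).round(4))
E
```

```text
t: 1.1
tool_pos: [0.373, 0.1432, 0.231]
tool_rot: [0.277, 1.553, -0.276]
contact_force: [1.2, -0.3, -0.4]
opening: -0.0004
t 1.1 p [0.373  0.1432 0.231 ] F [ 1.2 -0.3 -0.4] op -0.0 q [ 0.18 -0.54  2.1   0.    1.57 -1.04]
[ 0.081  -0.163   0.1341]
```

```bash
python3 -m handwheel '[0,0.01,-0.03,0.025,0,0,0, 0,0.02,-0.06,0.05,0,0,0, 0,0.03,-0.09,0.075,0,0,0, 0,0.04,-0.12,0.1,0,0,0, 0,0.05,-0.15,0.123,0,0,0, 0,0.06,-0.163,0.134,0,0,0, 0,0.07,-0.163,0.134,0,0,0, 0,0.07,-0.163,0.134,0,0,0]'
python3 - <<'E'
from h import *
st();print(delta([.4426,-.056,.11]).round(4))
for n in ['scene','side','wrist']:
    p,d=ctrl.get_image(n); cv2.imwrite(f'pics/{n}1.png',p)
e=cv2.imread('pics/side1.png')[170:290,200:360]; s=cv2.imread('pics/scene1.png')[110:230,220:380]
cv2.imwrite('pics/c1.png',np.vstack([cv2.resize(i,None,fx=2.5,fy=2.5,interpolation=2) for i in (e,s)]))
E
```

```text
t: 1.77
tool_pos: [0.4408, -0.0542, 0.1584]
tool_rot: [0.28, 1.558, -0.278]
contact_force: [-0.1, 0.6, -1.0]
opening: 0.0
t 1.77 p [ 0.4408 -0.0542  0.1584] F [-0.1  0.6 -1. ] op 0.0 q [-0.29 -0.34  2.09  0.    1.4  -1.51]
[ 0.0484 -0.001   0.0026]
```

View pics/c1.png

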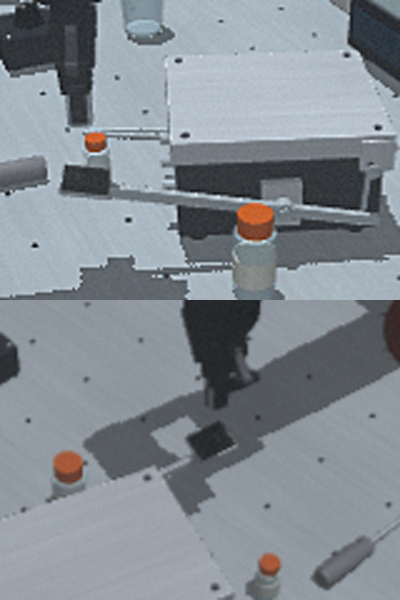

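View pics/wrist1.png

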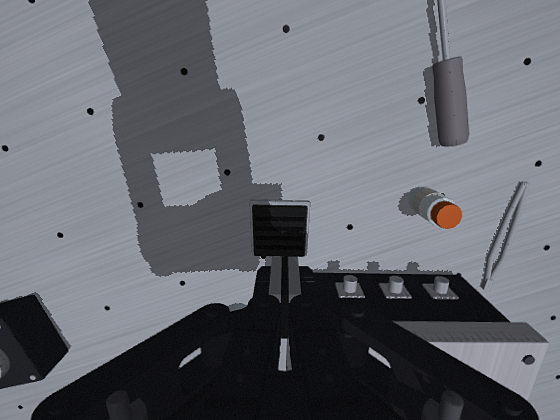

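The wrist view shows the paddle at pixels (253-310, 202-256), with the fingers on column 284 and above it. I'll cast that pixel onto z=0.104 as a check.

```bash
cat >> h.py <<'E'
def wristz(uv,z):
    c=ctrl.camera_params('wrist'); o=ctrl.get_obs(); R=Ro.from_rotvec(o['tool_rot']).as_matrix(); H=c['hand_eye']
    p=cv2.undistortPoints(np.array(uv,float).reshape(-1,1,2),K(c),c['dist_coeffs']).reshape(-1,2)
    d=np.c_[p,np.ones(len(p))]@(R@H[:3,:3]).T; q=R@H[:3,3]+o['tool_pos']
    return q+((z-q[2])/d[:,2])[:,None]*d
E
python3 - <<'E'
from h import *
print(wristz([(281.5,229),(253,204),(309,204),(311,256),(253,256)],.104).round(4)); st()
E
```

```text
[[ 0.4401 -0.0548  0.104 ]
 [ 0.4159 -0.0669  0.104 ]
 [ 0.4292 -0.0306  0.104 ]
 [ 0.4674 -0.0419  0.104 ]
 [ 0.4528 -0.0818  0.104 ]]
t 1.92 p [ 0.4422 -0.0532  0.1614] F [ 1.2 -1.1 -0.2] op -0.0 q [-0.29 -0.35  2.09  0.    1.4  -1.51]
```

```bash
python3 -m handwheel '[0,0.015,-0.002,0,0,0,0, 0,0.03,-0.002,0,0,0,0, 0,0.042,-0.002,0,0,0,0, 0,0.047,-0.002,0,0,0,0, 0,0.051,-0.002,0,0,0,0, 0,0.055,-0.002,0,0,0,0]'
python3 - <<'E'
from h import *
st()
E
```

```text
t: 2.42
tool_pos: [0.4422, -0.0558, 0.1066]
tool_rot: [0.276, 1.552, -0.276]
contact_force: [-0.1, -1.0, -0.1]
opening: -0.0
t 2.42 p [ 0.4422 -0.0558  0.1066] F [-0.1 -1.  -0.1] op -0.0 q [-0.29 -0.29  2.14  0.    1.29 -1.51]
```

```bash
python3 -m handwheel '[0,0.002,0,0,0,0,0, 0,0.004,0,0,0,0,0, 0,0.006,0,-0.001,0,0,0, 0,0.008,0,-0.001,0,0,0, 0,0.011,0,-0.002,0,0,0, 0,0.014,0,-0.002,0,0,0, 0,0.017,0,-0.003,0,0,0, 0,0.02,0,-0.003,0,0,0]'
python3 - <<'E'
from h import *
st()
E
```

```text
t: 3.08
tool_pos: [0.4396, -0.055, 0.0882]
tool_rot: [0.277, 1.552, -0.276]
contact_force: [-4.1, 2.2, 7.5]
opening: -0.0
t 3.08 p [ 0.4396 -0.055   0.0882] F [-4.1  2.2  7.5] op -0.0 q [-0.29 -0.27  2.16  0.    1.25 -1.51]
```

```bash
python3 -m handwheel '[0,0.004,0,0,0,0,0, 0,0.008,0,-0.001,0,0,0, 0,0.012,0,-0.001,0,0,0, 0,0.016,0,-0.002,0,0,0, 0,0.02,0,-0.002,0,0,0, 0,0.024,0,-0.003,0,0,0, 0,0.028,0,-0.003,0,0,0, 0,0.032,0,-0.003,0,0,0, 0,0.036,0,-0.003,0,0,0, 0,0.039,0,-0.003,0,0,0, 0,0.042,0,-0.003,0,0,0, 0,0.044,0,-0.003,0,0,0]'
python3 - <<'E'
from h import *
st()
p,d=ctrl.get_image('side'); cv2.imwrite('pics/side2.png',p)
E
```

```text
t: 4.08
tool_pos: [0.4371, -0.0543, 0.0427]
tool_rot: [0.277, 1.551, -0.277]
contact_force: [2.0, 0.4, 3.1]
opening: 0.0002
t 4.08 p [ 0.4371 -0.0543  0.0427] F [2.  0.4 3.1] op 0.0 q [-0.29 -0.2   2.19 -0.    1.15 -1.51]
```

View pics/side2.png

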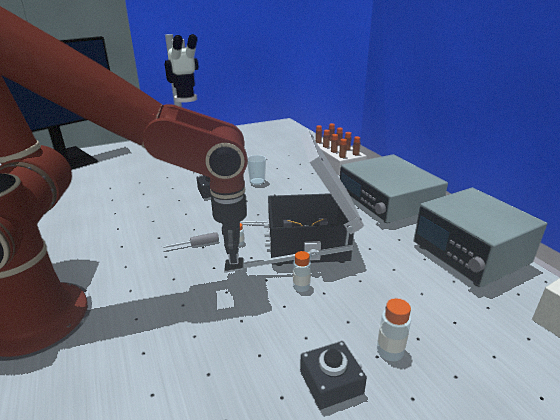

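The side view shows the fingertip on the paddle at (233,262) and the lid almost open. I'll ease it down to the stop.

```bash
python3 -m handwheel '[0,0.002,0,0,0,0,0, 0,0.003,0,0,0,0,0, 0,0.004,0,0,0,0,0, 0,0.005,0,0,0,0,0, 0,0.006,0,0,0,0,0, 0,0.007,0,0,0,0,0]'
python3 - <<'E'
from h import *
st()
E
```

```text
t: 4.63
tool_pos: [0.4364, -0.0542, 0.0359]
tool_rot: [0.277, 1.553, -0.277]
contact_force: [-3.1, 0.5, 12.9]
opening: 0.0001
t 4.63 p [ 0.4364 -0.0542  0.0359] F [-3.1  0.5 12.9] op 0.0 q [-0.29 -0.19  2.19 -0.    1.14 -1.51]
```

```bash
python3 -m handwheel '[0,0.0005,0,0,0,0,0, 0,0.001,0,0,0,0,0, 0,0.001,0,0,0,0,0]'
python3 - <<'E'
from h import *
st()
p,d=ctrl.get_image('side'); cv2.imwrite('pics/side3.png',p[150:310,200:400].repeat(4,0).repeat(4,1)); 
p,d2=ctrl.get_image('scene'); cv2.imwrite('pics/scene3.png',p[110:290,160:400].repeat(3,0).repeat(3,1)); st()
E
```

```text
t: 4.88
tool_pos: [0.4365, -0.0542, 0.0359]
tool_rot: [0.276, 1.554, -0.277]
contact_force: [-4.9, 0.7, 13.3]
opening: -0.0002
t 4.88 p [ 0.4365 -0.0542  0.0359] F [-4.9  0.7 13.3] op -0.0 q [-0.29 -0.19  2.19 -0.    1.14 -1.51]
t 4.98 p [ 0.4364 -0.0542  0.0359] F [-4.3  1.1 14.1] op -0.0 q [-0.29 -0.19  2.19 -0.    1.14 -1.51]
```

View pics/side3.png

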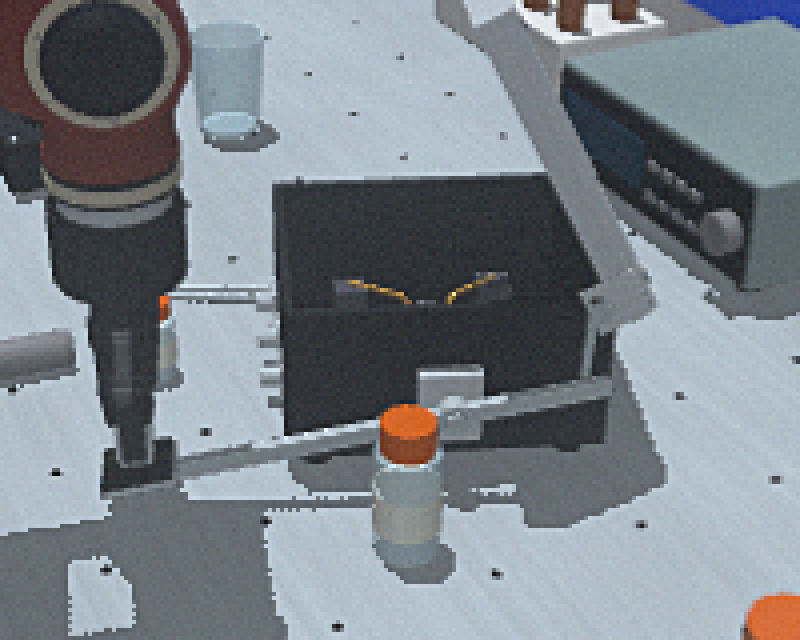

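View pics/scene3.png

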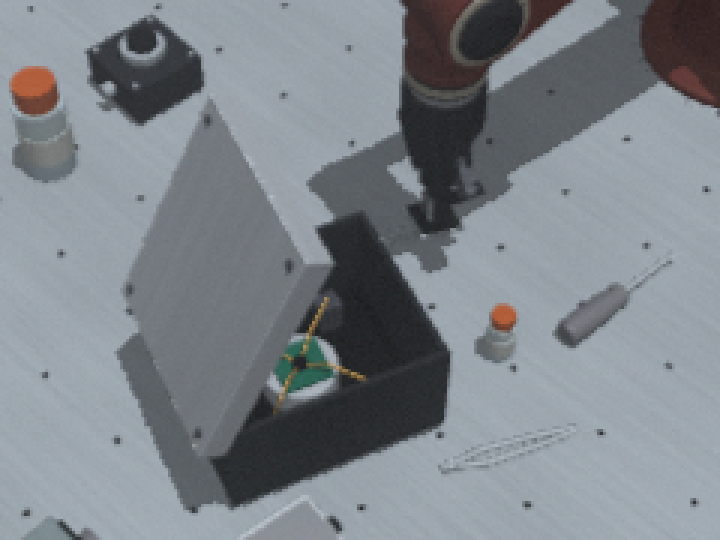

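Both views show the lid up at about 63° and the chip exposed. The paddle stopped at z 0.036 and did not move under an extra 1 mm of command, so it is on its stop. Holding.

```bash

python3 -m handwheel '[0,0,0,0,0,0,0, 0,0,0,0,0,0,0, 0,0,0,0,0,0,0, 0,0,0,0,0,0,0, 0,0,0,0,0,0,0, 0,0,0,0,0,0,0, 0,0,0,0,0,0,0, 0,0,0,0,0,0,0, 0,0,0,0,0,0,0, 0,0,0,0,0,0,0, 0,0,0,0,0,0,0, 0,0,0,0,0,0,0]'
python3 -m handwheel '[0,0,0,0,0,0,0, 0,0,0,0,0,0,0, 0,0,0,0,0,0,0, 0,0,0,0,0,0,0, 0,0,0,0,0,0,0, 0,0,0,0,0,0,0, 0,0,0,0,0,0,0, 0,0,0,0,0,0,0, 0,0,0,0,0,0,0, 0,0,0,0,0,0,0, 0,0,0,0,0,0,0, 0,0,0,0,0,0,0]'
python3 -m handwheel '[0,0,0,0,0,0,0, 0,0,0,0,0,0,0, 0,0,0,0,0,0,0, 0,0,0,0,0,0,0, 0,0,0,0,0,0,0, 0,0,0,0,0,0,0, 0,0,0,0,0,0,0, 0,0,0,0,0,0,0, 0,0,0,0,0,0,0, 0,0,0,0,0,0,0, 0,0,0,0,0,0,0, 0,0,0,0,0,0,0]'
python3 -m handwheel '[0,0,0,0,0,0,0, 0,0,0,0,0,0,0, 0,0,0,0,0,0,0, 0,0,0,0,0,0,0, 0,0,0,0,0,0,0, 0,0,0,0,0,0,0, 0,0,0,0,0,0,0, 0,0,0,0,0,0,0]'
```

```text
t: 5.98
tool_pos: [0.4364, -0.0542, 0.0359]
tool_rot: [0.276, 1.554, -0.277]
contact_force: [-4.4, 0.6, 14.2]
opening: -0.0001
t: 6.98
tool_pos: [0.4365, -0.0543, 0.0359]
tool_rot: [0.276, 1.554, -0.277]
contact_force: [-4.2, 0.4, 14.3]
opening: -0.0003
t: 7.98
tool_pos: [0.4364, -0.0542, 0.0359]
tool_rot: [0.276, 1.554, -0.277]
contact_force: [-4.6, 1.0, 14.1]
opening: 0.0002
t: 8.65
tool_pos: [0.4365, -0.0542, 0.0359]
tool_rot: [0.276, 1.554, -0.277]
contact_force: [-4.3, 0.1, 13.2]
opening: 0.0001
```

```bash

python3 -m handwheel '[0,-0.001,0,0,0,0,0, 0,-0.002,0,0,0,0,0, 0,-0.003,0,0,0,0,0, 0,-0.004,0,0,0,0,0, 0,-0.005,0,0,0,0,0, 0,-0.006,0,0,0,0,0, 0,-0.007,0,0,0,0,0, 0,-0.008,0,0,0,0,0, 0,-0.009,0,0,0,0,0, 0,-0.01,0,0,0,0,0, 0,-0.011,0,0,0,0,0, 0,-0.012,0,0,0,0,0]'
python3 -m handwheel '[0,-0.001,0,0,0,0,0, 0,-0.002,0,0,0,0,0, 0,-0.003,0,0,0,0,0, 0,-0.004,0,0,0,0,0, 0,-0.005,0,0,0,0,0, 0,-0.006,0,0,0,0,0, 0,-0.007,0,0,0,0,0, 0,-0.008,0,0,0,0,0, 0,-0.009,0,0,0,0,0, 0,-0.01,0,0,0,0,0, 0,-0.011,0,0,0,0,0, 0,-0.012,0,0,0,0,0]'
python3 -m handwheel '[0,-0.001,0,0,0,0,0, 0,-0.002,0,0,0,0,0, 0,-0.003,0,0,0,0,0, 0,-0.004,0,0,0,0,0, 0,-0.005,0,0,0,0,0, 0,-0.006,0,0,0,0,0, 0,-0.007,0,0,0,0,0, 0,-0.008,0,0,0,0,0, 0,-0.009,0,0,0,0,0, 0,-0.01,0,0,0,0,0, 0,-0.011,0,0,0,0,0, 0,-0.012,0,0,0,0,0]'
python3 -c "
from h import *
st()"
```

```text
t: 9.65
tool_pos: [0.4356, -0.0539, 0.0461]
tool_rot: [0.277, 1.555, -0.277]
contact_force: [-2.8, 0.2, 2.7]
opening: -0.0002
t: 10.65
tool_pos: [0.4362, -0.054, 0.0585]
tool_rot: [0.277, 1.553, -0.277]
contact_force: [-4.3, 0.6, 4.2]
opening: -0.0001
t: 11.65
tool_pos: [0.4368, -0.0542, 0.0709]
tool_rot: [0.277, 1.552, -0.277]
contact_force: [-3.5, 0.8, 5.5]
opening: -0.0
t 11.65 p [ 0.4368 -0.0542  0.0709] F [-3.5  0.8  5.5] op -0.0 q [-0.29 -0.25  2.17 -0.    1.22 -1.51]
```

```bash

python3 -m handwheel '[0,-0.001,0,0,0,0,0, 0,-0.002,0,0,0,0,0, 0,-0.003,0,0,0,0,0, 0,-0.004,0,0,0,0,0, 0,-0.005,0,0.001,0,0,0, 0,-0.006,0,0.001,0,0,0, 0,-0.007,0,0.001,0,0,0, 0,-0.008,0,0.001,0,0,0, 0,-0.009,0,0.001,0,0,0, 0,-0.01,0,0.002,0,0,0, 0,-0.011,0,0.002,0,0,0, 0,-0.012,0,0.002,0,0,0]'
python3 -m handwheel '[0,-0.0007,0,0,0,0,0, 0,-0.0014,0,0,0,0,0, 0,-0.0021,0,0,0,0,0, 0,-0.0028,0,0,0,0,0, 0,-0.0035,0,0,0,0,0, 0,-0.0042,0,0,0,0,0, 0,-0.0049,0,0.001,0,0,0, 0,-0.0056,0,0.001,0,0,0, 0,-0.0063,0,0.001,0,0,0, 0,-0.007,0,0.001,0,0,0, 0,-0.0077,0,0.001,0,0,0, 0,-0.0084,0,0.001,0,0,0]'
python3 -m handwheel '[0,-0.0004,0,0,0,0,0, 0,-0.0008,0,0,0,0,0, 0,-0.0012,0,0,0,0,0, 0,-0.0016,0,0,0,0,0, 0,-0.002,0,0,0,0,0, 0,-0.0024,0,0,0,0,0, 0,-0.0028,0,0,0,0,0, 0,-0.0032,0,0,0,0,0, 0,-0.0036,0,0,0,0,0, 0,-0.004,0,0,0,0,0, 0,-0.0044,0,0,0,0,0, 0,-0.0048,0,0,0,0,0]'
python3 -c "
from h import *
st()
p,d=ctrl.get_image('side'); cv2.imwrite('pics/side4.png',p[150:310,200:400].repeat(4,0).repeat(4,1))"
```

```text
t: 12.65
tool_pos: [0.4389, -0.0551, 0.0833]
tool_rot: [0.277, 1.551, -0.277]
contact_force: [-2.5, 1.2, 6.5]
opening: 0.0001
t: 13.65
tool_pos: [0.4405, -0.0556, 0.0922]
tool_rot: [0.276, 1.549, -0.277]
contact_force: [-1.8, 0.8, 6.6]
opening: 0.0
t: 14.65
tool_pos: [0.4415, -0.056, 0.0976]
tool_rot: [0.276, 1.546, -0.277]
contact_force: [0.3, -0.3, 6.9]
opening: 0.0001
t 14.65 p [ 0.4415 -0.056   0.0976] F [ 0.3 -0.3  6.9] op 0.0 q [-0.29 -0.28  2.15 -0.    1.27 -1.51]
```

View pics/side4.png

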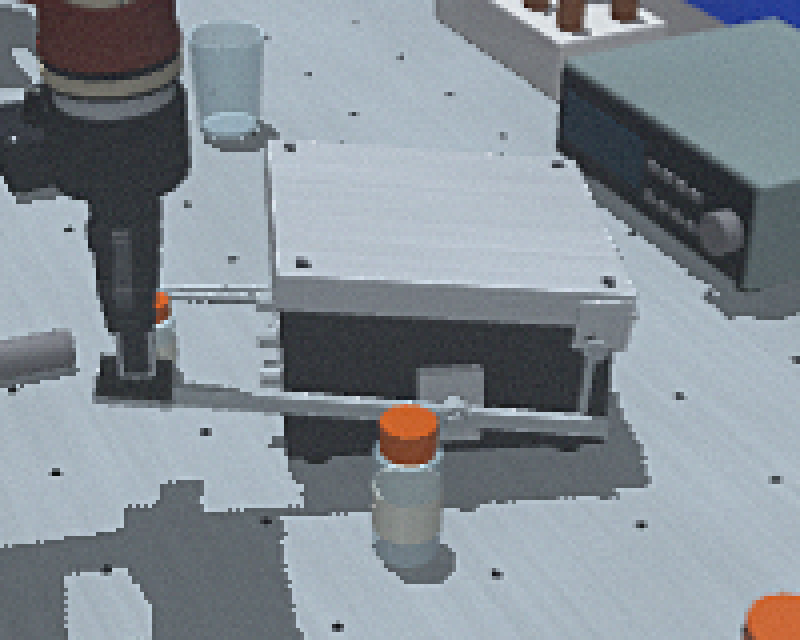

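The lid is only slightly open and the fingertip still carries the load (6.9 N). I'll continue slowly.

```bash

python3 -m handwheel '[0,-0.0004,0,0,0,0,0, 0,-0.0008,0,0,0,0,0, 0,-0.0012,0,0,0,0,0, 0,-0.0016,0,0,0,0,0, 0,-0.002,0,0,0,0,0, 0,-0.0024,0,0,0,0,0, 0,-0.0028,0,0,0,0,0, 0,-0.0032,0,0,0,0,0, 0,-0.0036,0,0,0,0,0, 0,-0.004,0,0,0,0,0, 0,-0.0044,0,0,0,0,0, 0,-0.0048,0,0,0,0,0]'
python3 -m handwheel '[0,-0.0004,0,0,0,0,0, 0,-0.0008,0,0,0,0,0, 0,-0.0012,0,0,0,0,0, 0,-0.0016,0,0,0,0,0, 0,-0.002,0,0,0,0,0, 0,-0.0024,0,0,0,0,0, 0,-0.0028,0,0,0,0,0, 0,-0.0032,0,0,0,0,0, 0,-0.0036,0,0,0,0,0, 0,-0.004,0,0,0,0,0, 0,-0.0044,0,0,0,0,0, 0,-0.0048,0,0,0,0,0]'
python3 -c "
from h import *
st()"
```

```text
t: 15.7
tool_pos: [0.4426, -0.0565, 0.103]
tool_rot: [0.275, 1.543, -0.278]
contact_force: [2.8, -2.9, 6.1]
opening: 0.0
t: 16.7
tool_pos: [0.4395, -0.0553, 0.1055]
tool_rot: [0.277, 1.552, -0.277]
contact_force: [4.1, -0.8, 4.2]
opening: -0.0003
t 16.7 p [ 0.4395 -0.0553  0.1055] F [ 4.1 -0.8  4.2] op -0.0 q [-0.29 -0.29  2.14 -0.    1.29 -1.51]
```

```bash

python3 -m handwheel '[0,-0.0004,0,0,0,0,0, 0,-0.0008,0,0,0,0,0, 0,-0.0012,0,0,0,0,0, 0,-0.0016,0,0,0,0,0, 0,-0.002,0,0,0,0,0, 0,-0.0024,0,0,0,0,0, 0,-0.0028,0,0,0,0,0, 0,-0.0032,0,0,0,0,0, 0,-0.0036,0,0,0,0,0, 0,-0.004,0,0,0,0,0, 0,-0.0044,0,0,0,0,0, 0,-0.0048,0,0,0,0,0]'
python3 -c "
from h import *
st()
p,d=ctrl.get_image('side'); cv2.imwrite('pics/side5.png',p[150:310,200:400].repeat(4,0).repeat(4,1))"
```

```text
t: 17.7
tool_pos: [0.4389, -0.0551, 0.1099]
tool_rot: [0.277, 1.553, -0.277]
contact_force: [0.1, 0.5, 0.3]
opening: 0.0
t 17.7 p [ 0.4389 -0.0551  0.1099] F [0.1 0.5 0.3] op 0.0 q [-0.29 -0.3   2.14 -0.    1.3  -1.51]
```

View pics/side5.png

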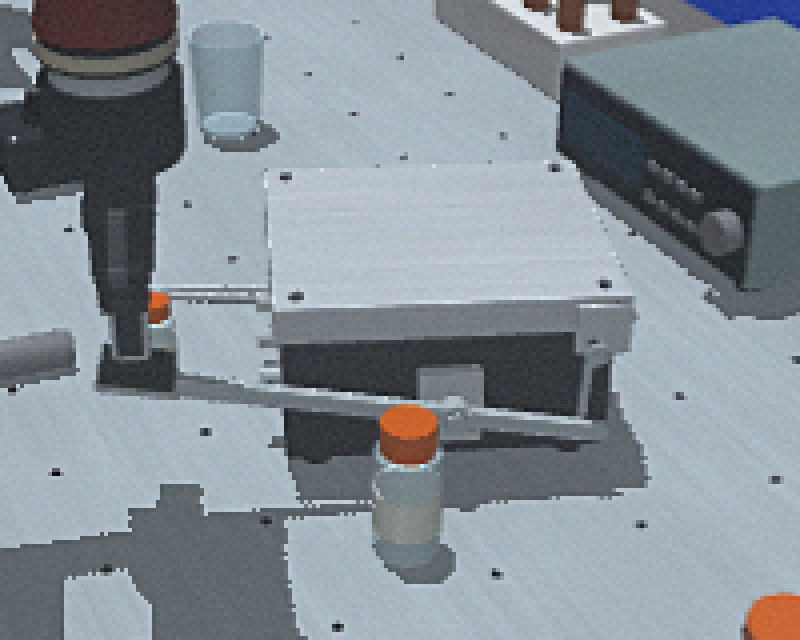

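The lid screws are back at their starting pixels (e.g. (274,224)), so the lid is shut, and the contact force is 0. Lifting and moving to the button.

```bash

python3 -m handwheel '[0,-0.008,0,0,0,0,0, 0,-0.02,0,0,0,0,0, 0,-0.04,0,0,0,0,0, 0,-0.05,0,0,0,0,0, 0,-0.05,0,0,0,0,0]'
python3 -c "
from h import *
st(); print(delta([.490,-.411,.14]).round(4))"
```

```text
t: 18.17
tool_pos: [0.4412, -0.0558, 0.1641]
tool_rot: [0.276, 1.546, -0.277]
contact_force: [0.7, 0.2, 1.4]
opening: -0.0
t 18.17 p [ 0.4412 -0.0558  0.1641] F [0.7 0.2 1.4] op -0.0 q [-0.29 -0.36  2.09 -0.    1.4  -1.51]
[ 0.0252 -0.3165  0.1683]
```

```bash

python3 -m handwheel '[0,0,-0.03,0.016,0,0,0, 0,0,-0.06,0.032,0,0,0, 0,0,-0.09,0.048,0,0,0, 0,0,-0.12,0.064,0,0,0, 0,0,-0.15,0.08,0,0,0, 0,0,-0.18,0.096,0,0,0, 0,0,-0.21,0.112,0,0,0, 0,0,-0.24,0.128,0,0,0, 0,0.005,-0.27,0.144,0,0,0, 0,0.01,-0.3,0.16,0,0,0, 0,0.015,-0.316,0.168,0,0,0, 0,0.02,-0.316,0.168,0,0,0]'
python3 -m handwheel '[0,0,0,0,0,0,0, 0,0,0,0,0,0,0, 0,0,0,0,0,0,0]'
python3 -c "
from h import *
st()
p,d=ctrl.get_image('wrist'); cv2.imwrite('pics/w6.png',p)
p,d=ctrl.get_image('side'); cv2.imwrite('pics/s6.png',p)
"
```

```text
t: 19.17
tool_pos: [0.4871, -0.4132, 0.1392]
tool_rot: [0.279, 1.553, -0.28]
contact_force: [-0.8, 0.8, -0.4]
opening: 0.0001
t: 19.42
tool_pos: [0.4875, -0.4084, 0.1398]
tool_rot: [0.276, 1.553, -0.276]
contact_force: [-0.2, -0.3, 0.4]
opening: -0.0001
t 19.42 p [ 0.4875 -0.4084  0.1398] F [-0.2 -0.3  0.4] op -0.0 q [-0.81  0.15  1.67  0.    1.33 -2.03]
```

View pics/w6.png

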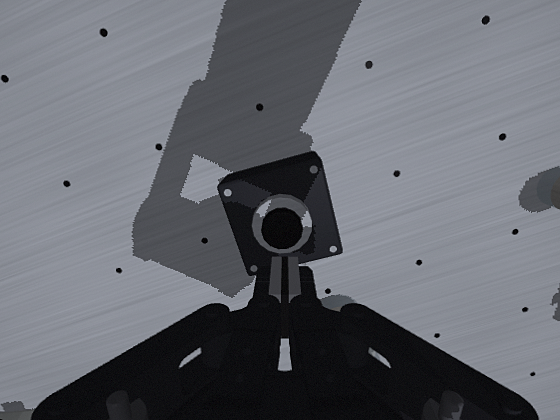

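View pics/s6.png

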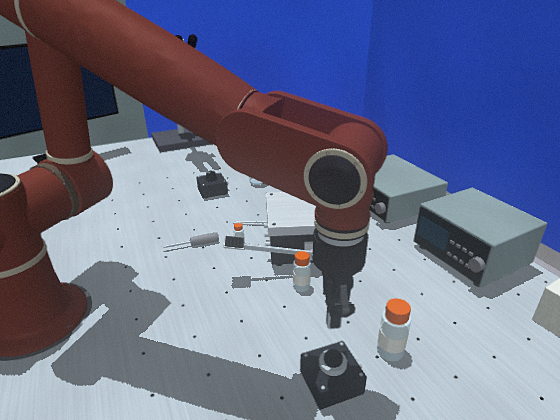

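```bash
python3 -c "
from h import *
b=wristz([(281.5,228)],.068)[0]; print(b); st(); print(delta([b[0],b[1],.075]).round(4), delta([.490,-.411,.075]).round(4))"
```

```text
[ 0.4904278  -0.41233751  0.068     ]
t 19.52 p [ 0.4878 -0.4087  0.1404] F [ 0.1 -1.1  0.2] op 0.0 q [-0.81  0.15  1.67  0.    1.33 -2.03]
[ 0.0654 -0.0025  0.0037] [ 0.0654 -0.0014  0.0029]
```

```bash

python3 -m handwheel '[0,0.02,-0.002,0.003,0,0,0, 0,0.04,-0.002,0.003,0,0,0, 0,0.055,-0.002,0.003,0,0,0, 0,0.062,-0.002,0.003,0,0,0, 0,0.066,-0.002,0.003,0,0,0, 0,0.067,-0.002,0.003,0,0,0]'
python3 -c "
from h import *
st(); print(delta([.4903,-.4118,.068]).round(4))"
```

```text
t: 20.02
tool_pos: [0.4894, -0.4121, 0.0724]
tool_rot: [0.277, 1.554, -0.276]
contact_force: [0.5, -0.0, 0.5]
opening: 0.0001
t 20.02 p [ 0.4894 -0.4121  0.0724] F [ 0.5 -0.   0.5] op 0.0 q [-0.82  0.23  1.7   0.    1.22 -2.03]
[0.0044 0.0005 0.0007]
```

Now I'll press from z 0.072 toward 0.062 and watch the force.

```bash

python3 -m handwheel '[0,0.002,0,0,0,0,0, 0,0.004,0,0,0,0,0, 0,0.005,0,0,0,0,0, 0,0.006,0,0,0,0,0, 0,0.007,0,0,0,0,0, 0,0.008,0,0,0,0,0, 0,0.009,0,0,0,0,0, 0,0.009,0,0,0,0,0]'
python3 -c "
from h import *
st()"
```

```text
t: 20.68
tool_pos: [0.4902, -0.4131, 0.0659]
tool_rot: [0.276, 1.552, -0.277]
contact_force: [-1.7, 2.0, 8.1]
opening: -0.0001
t 20.68 p [ 0.4902 -0.4131  0.0659] F [-1.7  2.   8.1] op -0.0 q [-0.82  0.24  1.7   0.    1.2  -2.03]
```

```bash

python3 -m handwheel '[0,0.001,0,0,0,0,0, 0,0.002,0,0,0,0,0, 0,0.002,0,0,0,0,0]'
python3 -c "
from h import *
st()
p,d=ctrl.get_image('side'); cv2.imwrite('pics/s7.png',p[270:410,270:410].repeat(4,0).repeat(4,1))
p,d=ctrl.get_image('wrist'); cv2.imwrite('pics/w7.png',p)
st()"
```

```text
t: 20.93
tool_pos: [0.4903, -0.4132, 0.0658]
tool_rot: [0.276, 1.552, -0.277]
contact_force: [-5.6, 5.6, 18.2]
opening: -0.0002
t 20.93 p [ 0.4903 -0.4132  0.0658] F [-5.6  5.6 18.2] op -0.0 q [-0.82  0.24  1.7  -0.    1.21 -2.03]
t 21.03 p [ 0.4903 -0.4132  0.0658] F [-5.   6.4 18. ] op 0.0 q [-0.82  0.24  1.7  -0.    1.2  -2.03]
```

View pics/s7.png

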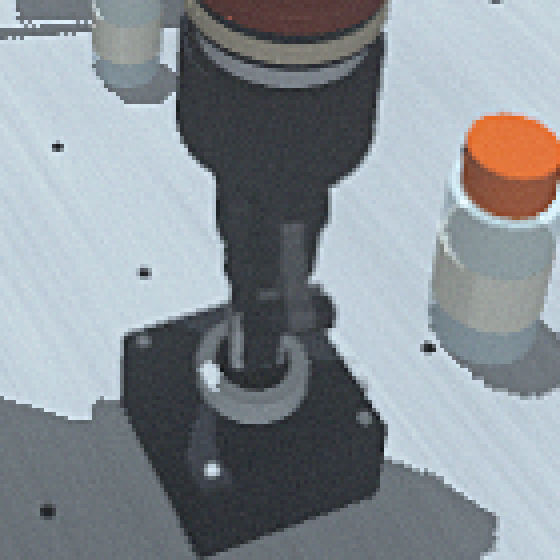

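View pics/w7.png

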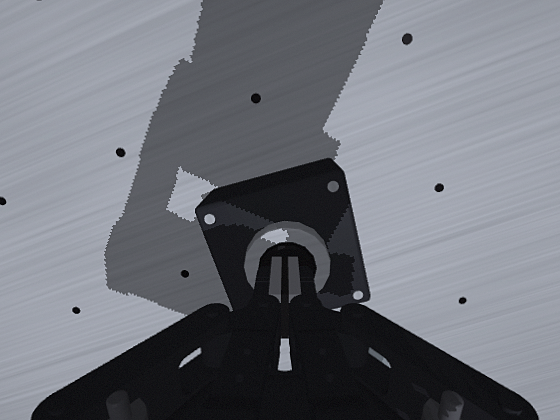

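The fingertip is stopped hard at z 0.0658 under 18 N. That could be the button's end stop, or something blocking early. I'll ease off in steps and read force against height to find the travel.

```bash

for i in 1 2 3; do python3 -m handwheel '[0,-0.0007,0,0,0,0,0, 0,-0.001,0,0,0,0,0]' | egrep 'pos|force'; done
python3 - <<'E'
from h import *
Q=cloud('side',np.load('pics/side0.npy'));P=cloud('scene',np.load('pics/scene0.npy'))
for C,n,r in ((Q,'side',40),(P,'scene',25)):
    m=np.hypot(C[...,0]-.4902,C[...,1]+.412)
    for a,b in ((0,.010),(.019,.022),(.03,.038)):
        z=C[...,2][(m>=a)&(m<b)&(C[...,2]>.03)]; print(n,a,np.round(np.percentile(z,[10,50,90]),4),len(z))
    t=C[...,2][(m>.09)&(m<.11)]; print('table',np.median(t).round(4))
E
```

```text
tool_pos: [0.4902, -0.4132, 0.0659]
contact_force: [-3.4, 4.3, 12.4]
tool_pos: [0.4902, -0.4131, 0.066]
contact_force: [-1.8, 2.7, 7.9]
tool_pos: [0.4902, -0.4131, 0.0661]
contact_force: [-0.0, 0.7, 5.3]
side 0 [0.0716 0.0725 0.0739] 87
side 0.019 [0.0606 0.0623 0.0638] 84
side 0.03 [0.0492 0.0504 0.0517] 451
table 0.0004
scene 0 [0.0695 0.0719 0.0748] 22
scene 0.019 [0.0495 0.0606 0.0647] 27
scene 0.03 [0.0475 0.0505 0.0528] 105
table 0.0003
```

Depth puts the button top at about 0.072, not 0.068, and the collar at 0.062. A stop at 0.066 therefore matches the full 6 mm of travel. I'll keep easing off to confirm the spring curve.

```bash

for i in 1 2 3 4 5 6 7; do python3 -m handwheel '[0,-0.0007,0,0,0,0,0, 0,-0.001,0,0,0,0,0]' | egrep 'pos|force'; done
```

```text
tool_pos: [0.4902, -0.4131, 0.0665]
contact_force: [1.5, 0.2, 3.4]
tool_pos: [0.4901, -0.4131, 0.0673]
contact_force: [4.2, -0.7, 3.8]
tool_pos: [0.4897, -0.4128, 0.068]
contact_force: [2.3, -1.7, 2.7]
tool_pos: [0.4894, -0.4127, 0.0688]
contact_force: [1.4, -1.2, 2.7]
tool_pos: [0.4893, -0.4125, 0.0697]
contact_force: [1.7, -1.0, 2.4]
tool_pos: [0.4892, -0.4124, 0.0706]
contact_force: [0.6, -1.4, 1.0]
tool_pos: [0.4892, -0.4123, 0.0715]
contact_force: [0.3, -0.5, 1.3]
```

The force fell smoothly from about 4 N at 0.066 to about 1.2 N at 0.0715. That is the full 6 mm spring travel, so the button was right in. Lifting clear and checking.

```bash

python3 -m handwheel '[0,-0.005,0,0,0,0,0, 0,-0.02,0,0,0,0,0, 0,-0.04,0,0,0,0,0, 0,-0.06,0,0,0,0,0, 0,-0.08,0,0,0,0,0, 0,-0.09,0,0,0,0,0, 0,-0.09,0,0,0,0,0, 0,-0.09,0,0,0,0,0]'
python3 -c "
from h import *
st()
p,d=ctrl.get_image('side'); cv2.imwrite('pics/s8.png',p)
Q=cloud('side',d); m=np.hypot(Q[...,0]-.4902,Q[...,1]+.412)<.01; m&=(Q[...,2]<.09)&(Q[...,2]>.03); print('btn z',np.median(Q[...,2][m]),m.sum())
p,d=ctrl.get_image('scene'); cv2.imwrite('pics/sc8.png',p)
"
```

```text
t: 23.37
tool_pos: [0.4897, -0.4127, 0.1626]
tool_rot: [0.276, 1.552, -0.277]
contact_force: [-0.2, -0.4, -1.6]
opening: -0.0001
t 23.37 p [ 0.4897 -0.4127  0.1626] F [-0.2 -0.4 -1.6] op -0.0 q [-0.82  0.14  1.64  0.    1.36 -2.03]
btn z 0.07259001581737967 91
```

View pics/s8.png

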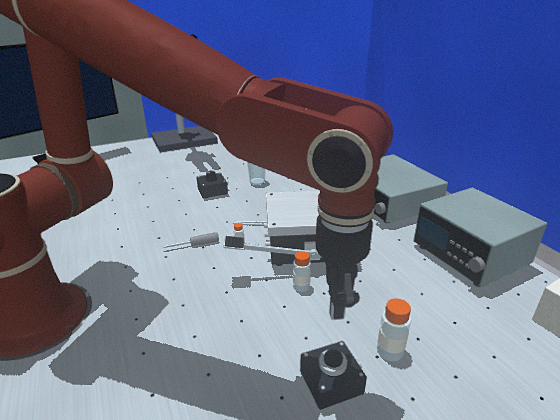

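View pics/sc8.png

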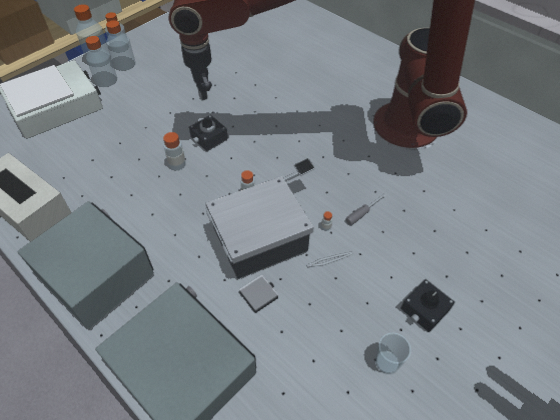

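The lid is shut, with the paddle up at scene (303,167). The button is out at 0.0726, all the loose things are at their starting pixels, and the arm is clear. Handing in.

```bash
python3 -c "
from station import ctrl
print(ctrl.finish_job())"
```

```text
the job is handed in; nothing more can be done
None
```

The light soak and the dark reading are done, and I handed the job in at about 23.5 s. No verdict is reported.

- **Soak:** I pressed the paddle to its stop with the closed fingertips. The tip stayed at z 0.036 with about 14 N on it, and the lid stood fully open for about 4 s.
- **Closing:** I eased the paddle up over about 9 s, slowing towards the end, and the tip carried the load until the lid was shut. The tip slipped a few millimetres on the paddle in the last bit, but there was no slam that I could see. A side view afterwards put a lid screw back at its starting pixel, with no force left on the tip.
- **Button:** With the lid shut, I pressed the start button once, right in, to 18 N at most, then let it spring back. On the way out the force fell from about 4 N to 1.2 N over 6 mm.
- **Last checks:** The lid is shut, the paddle is up and the button is out. The loose things look unmoved and the arm is about 9 cm clear of the button.
- **One disagreement:** The cameras and the touch both put the button's top at about 72 mm, not the stated 68 mm. I took full travel from the hard stop at 66 mm and the spring forces instead.

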